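# Set and lock the telescopic leg of a lantern stand

## Task

Draw the sliding leg of the folded lantern stand out until the line on its T-shaped foot lines up with the steel pointer beside it, and hold it there against its return spring with the cam lever still open for a moment. Then, while still holding the leg at the pointer, squeeze the cam lever fully closed against the leg, and finish still holding the leg: do not let go. Do not shut the lever before the leg is at the pointer, and leave the pointer and the other things on the table where they are.

Things in the scene. Friction and masses are not known exactly. Their poses are not given: they have to be found in the camera images.
- rig: Folded lantern stand on a fixed wooden board (x -210 to 120, y -105 to 105 mm, 20 mm high). Origin on the table top, under the leg's axis at the foot's inner face when fully in. x: the way the leg slides out; z up; the lever is at +y. Leg axis level, 70 mm above the table. Black hub (top at 95 mm, 60 wide) at x = -185 mm. Low pointer rail (top at 38 mm) along y = -88 mm, x -30 to 120 mm.
- leg (a joint): How far the leg is drawn out (m): 0 fully in (where it starts, at its stop), at most 0.085. A spring always draws it back in, about 3 N at 0 rising to 4.3 N at the far end, so it must be held. It slides only along the rig's x and is rigid sideways.
- sleeve: The leg: square tube 18 x 18 mm, x -120 to 0 mm, with a black crossbar as T-foot (x 0 to 16, y -65 to 65, z -12 to 12 mm). Origin on the leg's axis, 70 mm above the table, at the foot's inner (hub side) face; axes as the rig's. Clamp block 28 wide, 30 high at x -80 to -54 mm. Open fingers fit from above between block and foot, astride leg and lever, to push the foot out, then squeeze across y.
- foot_line (a point): Point to bring to the pointer: the -y end of the thin light line along the middle of the foot's top (8 mm out from the foot's inner face), 82 mm above the table.
- mark_tip (a point): Tip of the pointer (the length mark): thin upright steel blade on the rail at the rig's -y side with a short finger towards the foot. Tip 7 mm beyond the foot's end, 82 mm above the table. The leg is right when foot_line and mark_tip have the same x in the rig's frame. It sits tight on its rail; do not shift it.
- mark (a joint): Where the pointer sits along its rail (m): equals the value of joint leg at which the leg is right.
- lever (a joint): Angle of the cam lever (rad): 0 closed (along the leg, at its stop), growing as it swings away from the leg to +y, at most 0.5; starts 0.28 to 0.38 open. It stays where it is left; closing takes about 2 N near its tip.
- lever_tip (a point): Free end of the cam lever, 70 mm above the table. Dark steel bar 56 long, 6 thick, 24 mm high, riding on the leg: upright pivot at x = -60, y = 15 mm of the sleeve, reaching towards the foot, 4 mm short of it. Closed, its outer face is at y = 18 mm (leg and lever together 27 mm, y -9 to 18); open at the start, the outer face near the tip is at y = 32 to 39 mm.
- bowl: Bystander: matte black bowl, 140 mm wide, 55 mm high; origin under its centre.
- tumbler_a: Bystander: amber glass tumbler, 76 mm wide, 90 mm high; origin under its centre.
- tumbler_b: Bystander: second such tumbler.
- lighter: Bystander: stainless lighter case lying flat, 58 x 38 x 13 mm; origin under its centre.
- tealight_a: Bystander: tealight, 38 mm wide, 16 mm high, standing on the rig's board near the hub on the lever's side; origin under its centre.
- tealight_b: Bystander: second such tealight, beside the first on the board.

How it is judged:
By the outcome, as a careful person would: the job done as asked, in the order asked, and still so for the second after the job is handed in, while the arm keeps its last pose, push and grip.
It also fails if it takes over 35 s, if anything falls off the work surface, if the arm or the gripper's body presses on something with over 40 N, if the wrist force passes 120 N, or if a joint passes its speed limit or range.

## Robot

A 7-joint arm with a two-finger parallel gripper is mounted at the origin on the work surface. World frame = base frame: x ahead of the robot, y to its left, z up, the work surface at z = 0. Lengths are in m, angles in rad, forces in N, time in s.
With the tool pointing down it reaches from about 0.425 to 0.875 m from the base axis. Payload 8.4 kg.
Tool frame: the origin (TCP) lies between the finger pads; the fingertips stand 14 mm ahead of it and the grasp point (between the pads) lies 5 mm behind it; z points along the fingers, y is the line along which they close (so a half turn about z gives the same grasp; the last joint's range is limited). The gripper opens to 87 mm and grips with 3 to 60 N. Pads are 19 mm wide; open, the fingers measure 117 mm over their backs; the gripper's body (75 mm by 190 mm) begins 51 mm behind the grasp point.
Start: joints at [-1.328, 0.333, 0.04, 1.465, -0.013, 1.343, -0.059], TCP at [0.218, 0.612, 0.237] pointing down, gripper open.
Joint ranges: [-2.58, 2.58], [-0.38, 2.09], [-1.3, 1.39], [0.25, 2.4], [-1.5, 4.64], [0.08, 2.09], [-2.65, 2.65]. Speed limits (rad/s): [2.22, 2.22, 2.79, 2.79, 3.14, 3.14, 3.14].

## Interface

Orientations are given as [roll, pitch, yaw] about the fixed x, y, z axes, in that order (R = Rz(yaw) Ry(pitch) Rx(roll)).
In Python, from rig import robot, optics, order gives the robot as it stands.
- The arm moves only by the shell command python3 -m crank 'ROWS' [OPENING] [FORCE]. ROWS is JSON, a list of rows, each an object of numbers: "dx", "dy", "dz": the shift along the tool's x, y, z in units of 0.25 m (1.0 is 0.25 m); "spin": the turn about the tool's z in units of 45 degrees (1.0 is 45 degrees). A call has 1 to 10 rows; each row shifts and turns the commanded pose from where the row before left it, along the tool's axes as they then stand; what a row does not reach is not made up. A row lasts 1/8 s, in which the tool goes at most 62.5 mm and 10.7 degrees, less where a joint would pass 70% of its speed; a pose out of reach is approached as far as the arm can. A call with a number of a shift or a turn outside -1 to 1 is refused whole. A call with a gripper value outside its range is refused whole. OPENING is the gripper command: -1 is fully open, 1 is shut, values between are in proportion, set as the call begins (- or left out, the last holds). The fingers move at their own pace and stop on an object; FORCE is the grip in N (left out, the last holds). Time passes only in rows, so rows that do not move let the fingers close. It gives the time, the measured TCP pose, the force, the opening and the grip force at its end, in the units of the state.
- robot.get_state(): the state, without advancing time (a new reading comes with each control period).
- optics.camera(name): name is "scene" or "top" or "wrist"; returns (picture, depth): 384x512x3 uint8, blue, green, red; 384x512 float32, m along the optical axis (not along the pixel's ray), 0 where there is no reading.
- optics.calibration(name): a dict with "fovy" (degrees; the focal length in pixels is half the picture's height over the tangent of half this angle, whatever the lens; pixels are square), "cx", "cy" (the principal point, pixels), "xyz" and "attitude" of the camera in the world. Camera axes: x right, y down, z forward; pixel columns grow to the right and rows downward; lengths in m; the calibration is good to about 2 mm. The wrist camera is an equidistant fisheye: a pixel r from the principal point sees the ray r / f radians off the axis. A picture is of the moment at which its call begins: read the wrist's pose just before it. calibration takes no time and is no camera call; for the wrist camera it gives the pose at the moment of the call.
- order.close_job(): hands the job in; it is judged then, once.
The state is a dict: "clock": time; "q": joint angles; "qvel": joint speeds; "tau": joint torques, N m; "position": TCP position; "tool_rot": TCP orientation; "wrist_force": force on the tool from outside, world axes, zero at the start; "torque": the same for the moment, N m; "finger_gap": opening from 0.0 (shut) to 1.0 (fully open); "finger_force": force on a finger pad.
Only numpy, scipy, OpenCV 4.12 (cv2) and the standard library are available. Lean on these libraries where they do the work, as an engineer would, in place of code of your own. Each camera call takes 0.05 s, during which the arm holds its last target. There are 200 camera calls.

## Working session

There is one attempt and no reset: what is moved stays moved. The work goes in short steps, Python scripts to look and compute and a shell command to move; the robot and the scene stay as the last step left them, time stands still between calls to the robot, and variables do not carry over. Pictures are saved under pics/ and viewed, at most 10 in all, crops included, and the job is handed in when it is done.

```bash
mkdir -p pics; ls; cat > h.py <<'E'
import numpy as np, cv2
from scipy.spatial.transform import Rotation as R
from rig import robot, optics, order
def ray(c,u,v,fish=False):
    f=192/np.tan(np.radians(c["fovy"])/2)
    x,y=(u-c["cx"]),(v-c["cy"])
    if fish:
        r=np.hypot(x,y); t=r/f; d=np.array([x/r*np.sin(t),y/r*np.sin(t),np.cos(t)])
    else: d=np.array([x/f,y/f,1.])
    return np.array(c["xyz"]),R.from_euler('xyz',c["attitude"]).apply(d)
def onz(c,u,v,z,fish=False):
    o,d=ray(c,u,v,fish); return o+d*(z-o[2])/d[2]
E
python3 - <<'E'
from h import *
s=robot.get_state(); print(s)
for n in("top","scene"):
    p,d=optics.camera(n); c=optics.calibration(n); print(n,c)
    cv2.imwrite(f"pics/{n}0.png",p); np.savez(f"{n}0.npz",p=p,d=d)
E
```

```text
pics
{'clock': 0.0, 'q': array([-1.32819422,  0.33388135,  0.03988409,  1.46623603, -0.01342138,
        1.34329292, -0.05850523]), 'qvel': array([-2.55758545e-05, -3.73105691e-04, -2.15677001e-04,  8.24578842e-04,
       -1.62558149e-03, -1.83460858e-04, -3.73402813e-04]), 'tau': array([ 6.89476269e-05, -6.56332254e+01,  1.33524176e+00, -4.03825915e+01,
       -5.97588625e-02,  4.41368076e-02,  1.70730677e-04]), 'position': array([0.21775107, 0.61198645, 0.23569574]), 'tool_rot': array([-3.14004362e+00,  8.73384698e-05,  2.79975405e+00]), 'wrist_force': array([-0.11412343, -0.41736497, -0.30432896]), 'torque': array([0.01332404, 0.02439002, 0.01785528]), 'finger_force': 0.0, 'finger_gap': 1.0015111598986925}
top {'fovy': 53.04931322580254, 'cx': 258.1856477900078, 'cy': 194.75790465552808, 'xyz': array([0.43549547, 0.02948875, 1.18336356]), 'attitude': array([-3.02354605e+00,  7.45674543e-04, -1.54569610e+00])}
scene {'fovy': 44.816022243172256, 'cx': 251.30077539856669, 'cy': 193.1845118161841, 'xyz': array([ 1.38212379, -0.23131881,  1.12557584]), 'attitude': array([-2.44877863, -0.01227653,  1.28105568])}
```

View pics/top0.png

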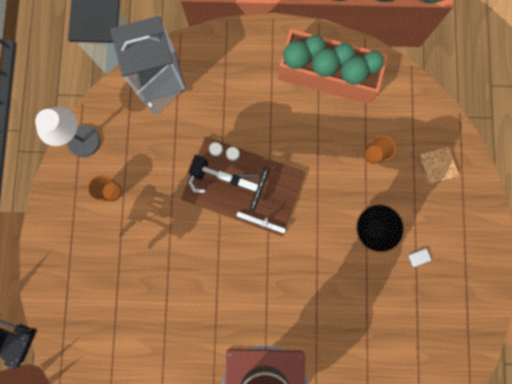

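View pics/scene0.png

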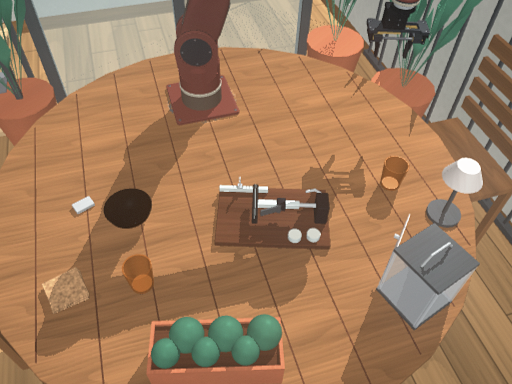

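The top view shows the rig around (245,185): black hub at (197,170), T-foot from (267,168) to (253,209), white rail from (237,215) to (285,230), and tealights at (215,149) and (232,154). The leg slides out to the right, which is about -y in the world frame. The scene view agrees.

```bash
python3 - <<'E'
from h import *
c=optics.calibration("top"); z=np.load("top0.npz"); p=z["p"]; 
roi=np.zeros(p.shape[:2],np.uint8); roi[205:240,225:295]=1
hsv=cv2.cvtColor(p,cv2.COLOR_BGR2HSV)
m=((hsv[...,1]<60)&(hsv[...,2]>140)&(roi>0)).astype(np.uint8)
n,l,st,ce=cv2.connectedComponentsWithStats(m); k=1+np.argmax(st[1:,4])
pts=np.argwhere(l==k)[:,::-1].astype(np.float32)
W=np.array([onz(c,u,v,.038)[:2] for u,v in pts])
mu=W.mean(0); ax=np.linalg.svd(W-mu)[2][0]; ax*=-np.sign(ax[1]); t=(W-mu)@ax
mid=mu+ax*(t.min()+t.max())/2
print("rail",len(pts),mid,ax,np.degrees(np.arctan2(ax[1],ax[0])),t.min(),t.max())
ay=np.array([-ax[1],ax[0]])
print("rig origin from rail",mid+ay*.088-ax*.045)
m=((p.max(2)<45)).astype(np.uint8); m[:, :240]=0; m[:,280:]=0;m[:160]=0;m[215:]=0
n,l,st,ce=cv2.connectedComponentsWithStats(m); k=1+np.argmax(st[1:,4])
W=np.array([onz(c,u,v,.082)[:2] for v,u in np.argwhere(l==k)]); mu=W.mean(0); a=np.linalg.svd(W-mu)[2][0]
print("foot",st[k],mu,a,"origin",mu-ax*.008, np.ptp((W-mu)@a),np.ptp((W-mu)@ax))
crop=cv2.resize(p[130:240,180:300],None,fx=6,fy=5.4,interpolation=cv2.INTER_CUBIC); cv2.imwrite("pics/crop.png",crop)
E
```

```text
rail 302 [0.48966634 0.02513174] [-0.31594996 -0.94877585] -108.41817182398486 -0.07822744116165622 0.0769250130280178
rig origin from rail [0.58737636 0.04002305]Traceback (most recent call last):
  File "<stdin>", line 15, in <module>
    return _wrapfunc(a, 'argmax', axis=axis, out=out, **kwds)
    return bound(*args, **kwds)
ValueError: attempt to get argmax of an empty sequence
```

```bash
python3 -m crank '[{"dx":-0.18,"dy":-0.13},{"dx":-0.18,"dy":-0.13},{"dx":-0.18,"dy":-0.13},{"dx":-0.18,"dy":-0.13},{"dx":-0.18,"dy":-0.13},{"dx":-0.18,"dy":-0.13},{"dx":-0.18,"dy":-0.13},{"dx":-0.18,"dy":-0.13},{"dx":-0.18,"dy":-0.13},{"dx":-0.18,"dy":-0.13}]' -1
python3 -m crank '[{"spin":0.22},{"spin":0.22},{"spin":0.22},{"spin":0.22},{"spin":0.22},{"spin":0.22},{"spin":0.22},{"spin":0.22},{"spin":0.213}]'
```

```text
$[0]: bad value
$[0]: bad value
```

```bash
python3 -m crank '[{"dx":-0.18,"dy":-0.13,"dz":0,"spin":0},{"dx":-0.18,"dy":-0.13,"dz":0,"spin":0},{"dx":-0.18,"dy":-0.13,"dz":0,"spin":0},{"dx":-0.18,"dy":-0.13,"dz":0,"spin":0},{"dx":-0.18,"dy":-0.13,"dz":0,"spin":0},{"dx":-0.18,"dy":-0.13,"dz":0,"spin":0},{"dx":-0.18,"dy":-0.13,"dz":0,"spin":0},{"dx":-0.18,"dy":-0.13,"dz":0,"spin":0},{"dx":-0.18,"dy":-0.13,"dz":0,"spin":0},{"dx":-0.18,"dy":-0.13,"dz":0,"spin":0}]' -1 &&
python3 -m crank '[{"dx":0,"dy":0,"dz":0,"spin":0.22},{"dx":0,"dy":0,"dz":0,"spin":0.22},{"dx":0,"dy":0,"dz":0,"spin":0.22},{"dx":0,"dy":0,"dz":0,"spin":0.22},{"dx":0,"dy":0,"dz":0,"spin":0.22},{"dx":0,"dy":0,"dz":0,"spin":0.22},{"dx":0,"dy":0,"dz":0,"spin":0.22},{"dx":0,"dy":0,"dz":0,"spin":0.22},{"dx":0,"dy":0,"dz":0,"spin":0.213}]'
```

```text
clock: 1.35
position: [0.5335, 0.1537, 0.2364]
tool_rot: [-3.142, -0.0, 2.8]
wrist_force: [1.2, 0.7, 0.2]
finger_gap: 0.998
finger_force: 0.0
clock: 2.48
position: [0.5326, 0.1553, 0.2362]
tool_rot: [-3.141, 0.0, 1.245]
wrist_force: [0.6, 0.6, 0.2]
finger_gap: 0.999
finger_force: 0.0
```

```bash
python3 -m crank '[{"dx":-0.15,"dy":0.185,"dz":0,"spin":0},{"dx":-0.15,"dy":0.185,"dz":0,"spin":0},{"dx":0,"dy":0,"dz":0,"spin":0},{"dx":0,"dy":0,"dz":0,"spin":0}]'
python3 - <<'E'
from h import *
c=optics.calibration("wrist");s=robot.get_state(); p,d=optics.camera("wrist"); print(c,s["position"],s["tool_rot"])
np.savez("w1.npz",p=p,d=d,**{k:c[k] for k in c}); cv2.imwrite("pics/w1.png",cv2.resize(p,(800,600),interpolation=cv2.INTER_CUBIC))
E
```

```text
clock: 2.98
position: [0.5968, 0.0551, 0.2361]
tool_rot: [-3.141, 0.0, 1.25]
wrist_force: [-0.5, -0.1, -1.2]
finger_gap: 1.0
finger_force: 0.0
{'fovy': 65.70646984690485, 'cx': 252.5441921403422, 'cy': 192.66325747254024, 'xyz': array([0.61662384, 0.11749573, 0.3823187 ]), 'attitude': array([ 2.89509556e+00,  9.04197992e-04, -3.20083069e-01])} [0.59679794 0.05510402 0.23605301] [-3.14067438e+00  3.81227779e-04  1.24969465e+00]
```

View pics/w1.png

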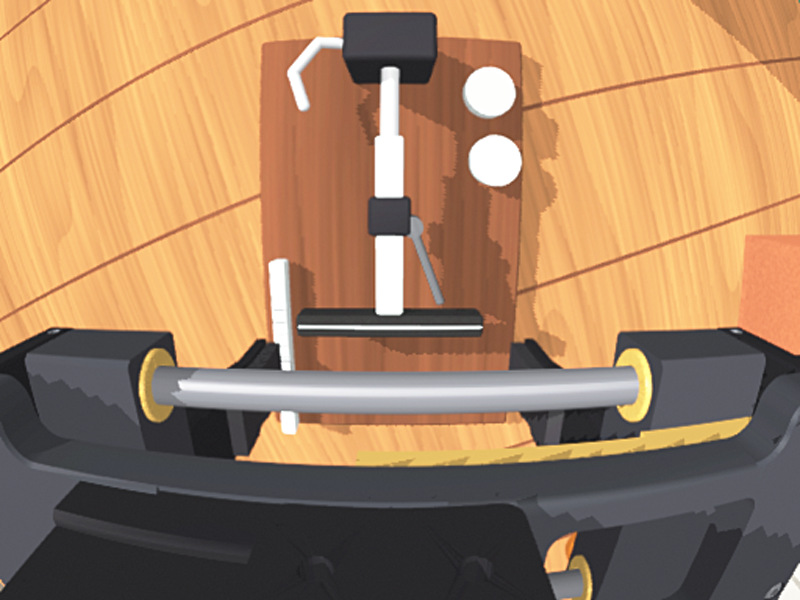

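The wrist view (800x600 picture) shows the foot line from (299,327) to (483,326), the lever pivot at (413,228) and lever tip at (438,300), and the hub at (390,45). The rail is at left, x about 285. The pointer is hidden behind the gripper rod, so I'll measure the foot line here and find the pointer with the other cameras.

```bash
python3 - <<'E'
from h import *
z=np.load("w1.npz"); c={k:z[k] for k in("fovy","cx","cy","xyz","attitude")}
W=lambda u,v,h: onz(c,u*.64,v*.64,h,True)
A,B=W(299,327,.082),W(483,326,.082); mid=(A+B)/2; L=np.linalg.norm(A-B)
ay=(B-A)/L; ax=np.array([ay[1],-ay[0],0]); print("line",A,B,L,"rig x dir",np.degrees(np.arctan2(ax[1],ax[0])))
O=mid-.008*ax; print("O",O)
f=lambda P:(round(1e3*float((P-O)@ax),1),round(1e3*float((P-O)@ay),1))
print("hub corners",f(W(345,15,.095)),f(W(435,15,.095)),"tip",f(W(439,299,.082)),"piv",f(W(415,228,.082)),"tube",f(W(376,290,.079)),f(W(403,290,.079)),"rail end",f(W(282,260,.038)))
T=np.array([.5968,.0551,0]); print("TCP",f(T))
for n in("scene","top"):
    p,d=optics.camera(n); np.savez(n+"1.npz",p=p,d=d)
    cc=optics.calibration(n); r=R.from_euler('xyz',cc["attitude"]).inv()
    F=192/np.tan(np.radians(cc["fovy"])/2); pr=lambda P:(r.apply(P-cc["xyz"]))
    P=O+.03*ax-.07*ay; P[2]=.082; q=pr(P); u,v=int(cc["cx"]+F*q[0]/q[2]),int(cc["cy"]+F*q[1]/q[2]); print(n,u,v)
    cv2.imwrite(f"pics/{n}1.png",cv2.resize(p[v-30:v+30,u-40:u+40],(640,480),interpolation=cv2.INTER_CUBIC))
a=cv2.imread("pics/scene1.png");b=cv2.imread("pics/top1.png"); cv2.imwrite("pics/both1.png",cv2.resize(np.vstack([a,b]),(400,600)))
E
```

```text
line [0.52447233 0.04904611 0.082     ] [0.644501   0.01009352 0.082     ] 0.12619106597549015 rig x dir -107.97966671598142
O [0.5869561  0.03717914 0.082     ]
hub corners (-197.7, -27.1) (-197.0, 29.1) tip (-11.2, 32.3) piv (-58.6, 16.2) tube (-16.9, -9.7) (-16.8, 8.3) rail end (-31.8, -83.3)
TCP (-20.1, 3.8)
scene 247 181
top 258 213
```

View pics/both1.png

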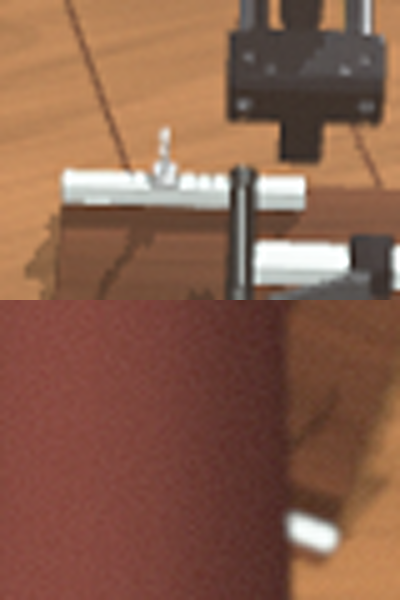

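The scene crop (top half) shows the pointer blade on the rail with its tip at crop (165,128), which is scene pixel (240,177). The top view is blocked by the arm. I'll back the tool off along the leg so the wrist camera sees the line and the pointer together.

```bash
python3 -m crank '[{"dx":0.15,"dy":-0.1,"dz":0,"spin":0},{"dx":0.19,"dy":-0.1,"dz":0,"spin":0},{"dx":0,"dy":0,"dz":0,"spin":0},{"dx":0,"dy":0,"dz":0,"spin":0}]'
python3 - <<'E'
from h import *
ax=np.array([np.cos(np.radians(-108.2)),np.sin(np.radians(-108.2)),0]); ay=np.array([-ax[1],ax[0],0]); O=np.array([.587,.0375,.082])
P=onz(optics.calibration("scene"),240,176.6,.082)-O; print("scene tip",P@ax,P@ay)
c=optics.calibration("wrist");s=robot.get_state(); p,d=optics.camera("wrist"); print(s["position"],s["tool_rot"])
np.savez("w2.npz",p=p,d=d,**{k:c[k] for k in c}); cv2.imwrite("pics/w2.png",cv2.resize(p[130:280,140:340],(800,600),interpolation=cv2.INTER_CUBIC))
E
```

```text
clock: 3.62
position: [0.576, 0.152, 0.2366]
tool_rot: [3.142, 0.0, 1.252]
wrist_force: [0.1, -0.1, 0.4]
finger_gap: 1.004
finger_force: 0.0
scene tip 0.05408489553059531 -0.09038129376009532
[0.57603124 0.15200706 0.23663649] [3.14150582e+00 1.06580478e-04 1.25199466e+00]
```

View pics/w2.png

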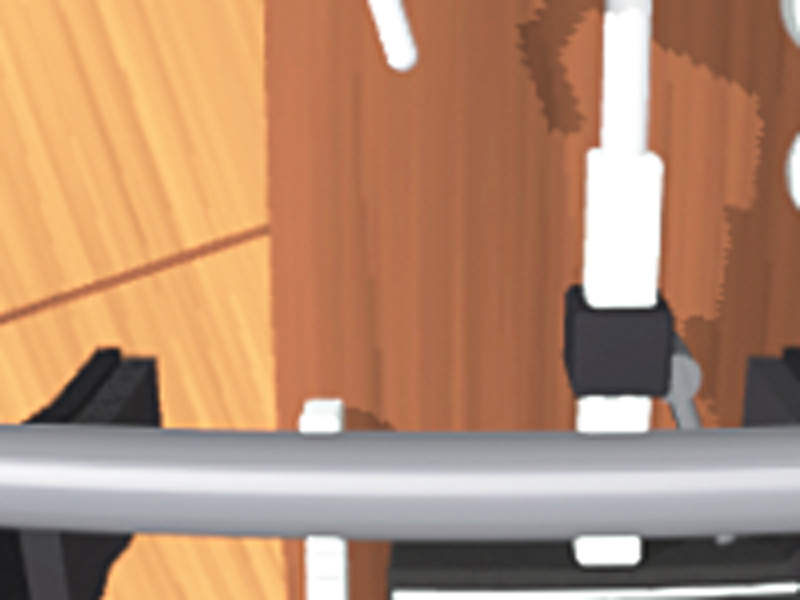

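The rod still hides the pointer, because the camera looks from the hub side. The rail starts at crop (322,400). I'll move outward instead so the camera sits above the foot and pointer.

```bash
python3 -m crank '[{"dx":-0.22,"dy":0,"dz":0,"spin":0},{"dx":-0.22,"dy":0,"dz":0,"spin":0},{"dx":-0.22,"dy":0,"dz":0,"spin":0},{"dx":0,"dy":0,"dz":0,"spin":0},{"dx":0,"dy":0,"dz":0,"spin":0}]'
python3 - <<'E'
from h import *
c=optics.calibration("wrist");s=robot.get_state(); p,d=optics.camera("wrist"); print(s["position"],s["tool_rot"])
np.savez("w3.npz",p=p,d=d,**{k:c[k] for k in c}); cv2.imwrite("pics/w3.png",cv2.resize(p[90:240,150:350],(800,600),interpolation=cv2.INTER_CUBIC))
E
```

```text
clock: 4.3
position: [0.5244, -0.0055, 0.2368]
tool_rot: [3.141, -0.001, 1.249]
wrist_force: [0.2, 0.7, 0.3]
finger_gap: 0.998
finger_force: 0.0
[ 0.52444765 -0.00549975  0.23679905] [ 3.14133303e+00 -8.92213648e-04  1.24878392e+00]
```

View pics/w3.png

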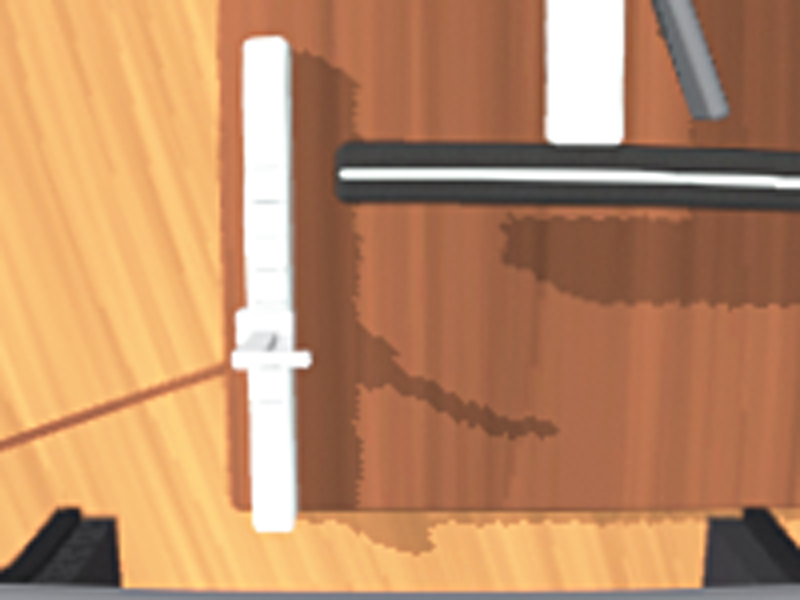

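The pointer's finger tip is at crop (310,359). The foot line's -y end is at (341,174) and the line runs to (800,184).

```bash
python3 - <<'E'
from h import *
z=np.load("w3.npz"); c={k:z[k] for k in("fovy","cx","cy","xyz","attitude")}
W=lambda x,y,h=.082: onz(c,(x+.5)/4-.5+150,(y+.5)/4-.5+90,h,True)
A,T,B=W(341,174),W(309,359),W(790,183.5)
r0,r1=W(266,38,.038),W(274,531,.038)
dr=r1-r0; print("rail",np.linalg.norm(dr),np.degrees(np.arctan2(dr[1],dr[0])))
l=B-A; print("line dir -90",np.degrees(np.arctan2(l[1],l[0]))-90)
for a in(-108.4,-108.2,-108.0,-107.8):
    a=np.radians(a); ax=np.array([np.cos(a),np.sin(a),0]); ay=np.array([-ax[1],ax[0],0]); O=A-.008*ax+.065*ay
    print((T-A)@ax,(T-A)@ay,O)
    if abs(a+np.radians(108))<1e-3: print("tip rig", (W(712,115)-O)@ax,(W(712,115)-O)@ay, "rail x",(r0-O)@ax,(r1-O)@ax)
E
```

```text
rail 0.14879678885589676 -108.66014166916666
line dir -90 -108.61764955896962
0.04769681376270683 -0.008765074495621762 [0.58726316 0.03665165 0.082     ]
0.04766592735770239 -0.008931514046250906 [0.58730789 0.03687584 0.082     ]
0.047634460158415555 -0.009097844769200007 [0.58735184 0.03710018 0.082     ]
tip rig -0.007851970766879695 0.029784910693874914 rail x -0.03017160039196784 0.11861531231141371
0.0476024125482642 -0.009264064637781691 [0.587395   0.03732467 0.082     ]
```

```bash
python3 -m crank '[{"dx":0.168,"dy":0.105,"dz":0,"spin":0},{"dx":0.168,"dy":0.105,"dz":0,"spin":0},{"dx":0,"dy":0,"dz":0.15,"spin":0},{"dx":0,"dy":0,"dz":0.15,"spin":0},{"dx":0,"dy":0,"dz":0,"spin":0},{"dx":0,"dy":0,"dz":0,"spin":0}]'
python3 - <<'E'
from h import *
c=optics.calibration("wrist");s=robot.get_state(); p,d=optics.camera("wrist")
P=s["position"]-np.array([.5873,.0367,0]);print("rig TCP",P@[-.3156,-.9489,0],P@[.9489,-.3156,0],P[2],s["tool_rot"])
np.savez("w4.npz",p=p,d=d,**{k:c[k] for k in c}); cv2.imwrite("pics/w4.png",cv2.resize(p,(800,600),interpolation=cv2.INTER_CUBIC))
E
```

```text
clock: 5.1
position: [0.6014, 0.0586, 0.1628]
tool_rot: [3.141, -0.0, 1.251]
wrist_force: [-0.5, -0.2, 0.5]
finger_gap: 0.998
finger_force: 0.0
rig TCP -0.025237629404031722 0.006461232544066948 0.1627776084559753 [ 3.14057363e+00 -4.17528774e-04  1.25093212e+00]
```

View pics/w4.png

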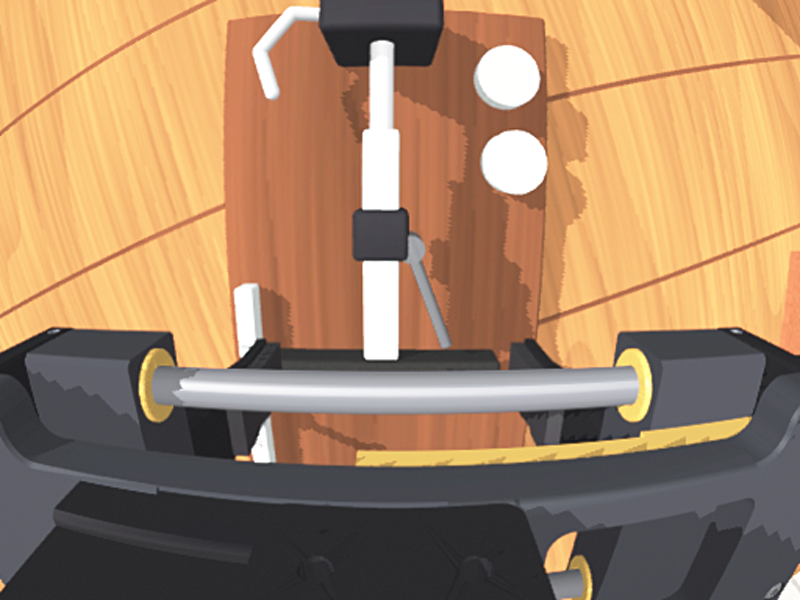

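This view matches the measurements: the tube is centred at about x=380, the lever tip is at (447,345), inside the open fingers (inner faces about 265 and 525), and the clamp block is clear at (380,235). I'll descend.

```bash
python3 -m crank '[{"dx":0,"dy":0,"dz":0.13,"spin":0},{"dx":0,"dy":0,"dz":0.13,"spin":0},{"dx":0,"dy":0,"dz":0.127,"spin":0},{"dx":0,"dy":0,"dz":0,"spin":0},{"dx":0,"dy":0,"dz":0,"spin":0}]'
cat >> h.py <<'E'
def rp():
    s=robot.get_state(); P=s["position"]-np.array([.5873,.0367,0]); F=s["wrist_force"]
    e=np.array([-.3156,-.9489,0]),np.array([.9489,-.3156,0])
    print("t %.2f rig mm x %.2f y %.2f z %.1f Fx %.2f Fy %.2f Fz %.2f gap %.3f ff %.2f yaw %.4f"%(s["clock"],1e3*P@e[0],1e3*P@e[1],1e3*P[2],F@e[0],F@e[1],F[2],s["finger_gap"],s["finger_force"],s["tool_rot"][2]))
E
python3 -c "from h import *;rp()"
for i in 1; do python3 -m crank '[{"dx":-0.02,"dy":0,"dz":0,"spin":0},{"dx":0,"dy":0,"dz":0,"spin":0},{"dx":0,"dy":0,"dz":0,"spin":0}]' >/dev/null; python3 -c "from h import *;rp()"; done
python3 -m crank '[{"dx":-0.02,"dy":0,"dz":0,"spin":0},{"dx":0,"dy":0,"dz":0,"spin":0},{"dx":0,"dy":0,"dz":0,"spin":0}]' >/dev/null; python3 -c "from h import *;rp()"
```

```text
clock: 5.78
position: [0.602, 0.0581, 0.0669]
tool_rot: [3.139, -0.001, 1.25]
wrist_force: [-0.2, -0.2, 0.6]
finger_gap: 1.0
finger_force: 0.0
t 5.78 rig mm x -24.96 y 7.19 z 66.9 Fx 0.22 Fy -0.15 Fz 0.61 gap 1.000 ff 0.00 yaw 1.2501
t 6.15 rig mm x -19.50 y 6.21 z 65.3 Fx -0.46 Fy -0.37 Fz -0.68 gap 1.002 ff 0.00 yaw 1.2500
t 6.53 rig mm x -14.41 y 5.97 z 64.8 Fx 0.10 Fy -0.25 Fz -0.40 gap 0.998 ff 0.00 yaw 1.2500
```

```bash
S(){ python3 -c "from h import *;rp()"; }
python3 -m crank '[{"dx":-0.008,"dy":-0.006,"dz":0,"spin":0},{"dx":0,"dy":0,"dz":0,"spin":0}]' >/dev/null; S
python3 -m crank '[{"dx":-0.008,"dy":0,"dz":0,"spin":0},{"dx":0,"dy":0,"dz":0,"spin":0}]' >/dev/null; S
python3 -m crank '[{"dx":-0.008,"dy":0,"dz":0,"spin":0},{"dx":0,"dy":0,"dz":0,"spin":0}]' >/dev/null; S
python3 -m crank '[{"dx":-0.008,"dy":0,"dz":0,"spin":0},{"dx":0,"dy":0,"dz":0,"spin":0}]' >/dev/null; S
python3 -m crank '[{"dx":-0.008,"dy":0,"dz":0,"spin":0},{"dx":0,"dy":0,"dz":0,"spin":0}]' >/dev/null; S
```

```text
t 6.78 rig mm x -12.24 y 4.32 z 64.7 Fx -0.23 Fy 0.11 Fz -0.31 gap 0.999 ff 0.00 yaw 1.2501
t 7.03 rig mm x -10.97 y 4.38 z 64.8 Fx -2.76 Fy -0.53 Fz -0.62 gap 1.001 ff 1.44 yaw 1.2504
t 7.28 rig mm x -8.49 y 4.35 z 64.8 Fx -3.08 Fy -0.38 Fz -0.69 gap 1.001 ff 1.52 yaw 1.2501
t 7.53 rig mm x -6.18 y 4.38 z 64.8 Fx -2.44 Fy -1.34 Fz -1.05 gap 1.002 ff 1.34 yaw 1.2500
t 7.78 rig mm x -4.13 y 4.37 z 64.8 Fx -2.55 Fy -1.86 Fz 0.09 gap 0.996 ff 1.35 yaw 1.2500
```

```bash
S(){ python3 -c "from h import *;rp()"; }
python3 -m crank '[{"dx":-0.05,"dy":0,"dz":0,"spin":0},{"dx":-0.05,"dy":0,"dz":0,"spin":0},{"dx":-0.04,"dy":0,"dz":0,"spin":0},{"dx":0,"dy":0,"dz":0,"spin":0},{"dx":0,"dy":0,"dz":0,"spin":0}]' >/dev/null; S
python3 - <<'E'
from h import *
c=optics.calibration("wrist"); p,d=optics.camera("wrist"); np.savez("w5.npz",p=p,d=d,**{k:c[k] for k in c})
q,d=optics.camera("scene"); np.savez("s5.npz",p=q)
a=cv2.resize(q[140:220,200:330],(780,480),interpolation=cv2.INTER_CUBIC); cv2.imwrite("pics/s5.png",a)
cv2.imwrite("pics/w5.png",cv2.resize(p,(800,600),interpolation=cv2.INTER_CUBIC))
E
```

```text
t 8.40 rig mm x 30.40 y 4.39 z 64.8 Fx -3.17 Fy -2.47 Fz 0.77 gap 1.000 ff 1.61 yaw 1.2502
```

View pics/s5.png

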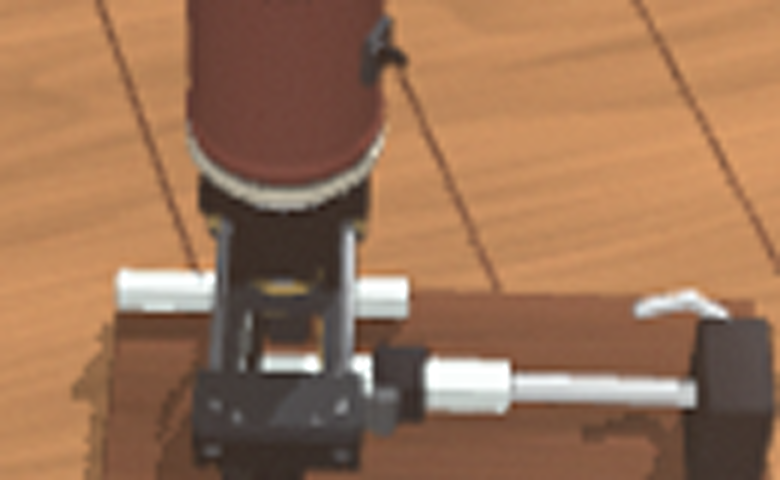

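View pics/w5.png

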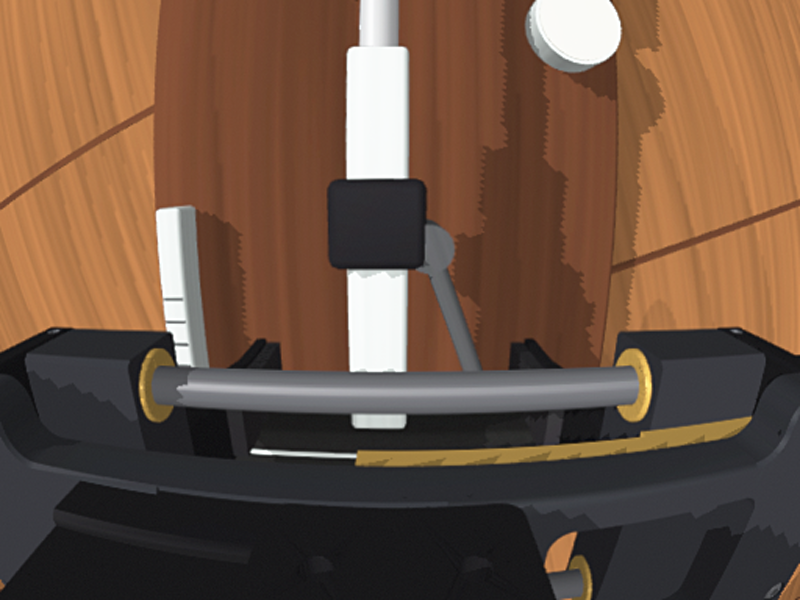

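The scene view has the gripper hiding the pointer. The wrist view shows the foot line through the gap below the rod, from (251,451) to (355,455), with the block at (376,224) and the lever still open. I'll compute the remaining distance to the stored pointer tip.

```bash
python3 - <<'E'
from h import *
def L(n):
    z=np.load(n); return {k:z[k] for k in("fovy","cx","cy","xyz","attitude")}
c3,c4,c5=L("w3.npz"),L("w4.npz"),L("w5.npz"); ax=np.array([-.3156,-.9489,0]); ay=np.array([.9489,-.3156,0]); O=np.array([.5873,.0367,0])
T=onz(c3,(309.5)/4-.5+150,(359.5)/4-.5+90,.082,True)
f=lambda P:np.round([1e3*(P-O)@ax,1e3*(P-O)@ay],1)
W=lambda c,x,y,h:f(onz(c,(x+.5)*.64-.5,(y+.5)*.64-.5,h,True))
print("tip",f(T),"line end",W(c5,251,451.5,.082),"line",W(c5,350,455,.082))
print("tube end/foot inner w5",W(c5,380,428,.079),"w4",W(c4,380,359,.079))
print("block near edge: w4",W(c4,380,210,.085),W(c4,380,260,.085),"w5",W(c5,378,181,.085),W(c5,378,268,.085))
# predicted pixel of mark tip in w5
r=R.from_euler('xyz',c5["attitude"]).inv().apply(T-c5["xyz"]); F=192/np.tan(np.radians(c5["fovy"])/2)
t=np.arctan2(np.hypot(r[0],r[1]),r[2]); k=F*t/np.hypot(r[0],r[1]); print("tip px800",(c5["cx"]+k*r[0])/.64,(c5["cy"]+k*r[1])/.64)
E
```

```text
tip [ 55.8 -73.8] line end [ 49.6 -45. ] line [ 49.2 -11.2]
tube end/foot inner w5 [40.4 -1.3] w4 [-1.3 -2.2]
block near edge: w4 [-79.5  -1.7] [-55.1  -1.7] w5 [-36.6  -1.2] [-12.8  -1.3]
tip px800 178.43017301334578 458.8988923931647
```

Four estimates of the remaining distance are 6.3, 6.3, 6.0 and 5.1 mm, so I'll move 6.1 mm, centre 1 mm in y, and hold with the lever open.

```bash
S(){ python3 -c "from h import *;rp()"; }
python3 -m crank '[{"dx":-0.0125,"dy":-0.004,"dz":0,"spin":0},{"dx":-0.012,"dy":0,"dz":0,"spin":0},{"dx":0,"dy":0,"dz":0,"spin":0},{"dx":0,"dy":0,"dz":0,"spin":0},{"dx":0,"dy":0,"dz":0,"spin":0},{"dx":0,"dy":0,"dz":0,"spin":0}]' >/dev/null; S
python3 - <<'E'
from h import *
c=optics.calibration("wrist"); p,d=optics.camera("wrist"); np.savez("w6.npz",p=p,d=d,**{k:c[k] for k in c}); rp()
cv2.imwrite("pics/w6.png",cv2.resize(p[190:310,90:250],(800,600),interpolation=cv2.INTER_CUBIC))
E
```

```text
t 9.25 rig mm x 36.61 y 3.71 z 65.0 Fx -3.39 Fy 3.18 Fz 0.13 gap 0.996 ff 1.66 yaw 1.2503
t 9.30 rig mm x 36.65 y 3.65 z 65.0 Fx -2.82 Fy 2.69 Fz 0.13 gap 1.004 ff 1.66 yaw 1.2502
```

View pics/w6.png

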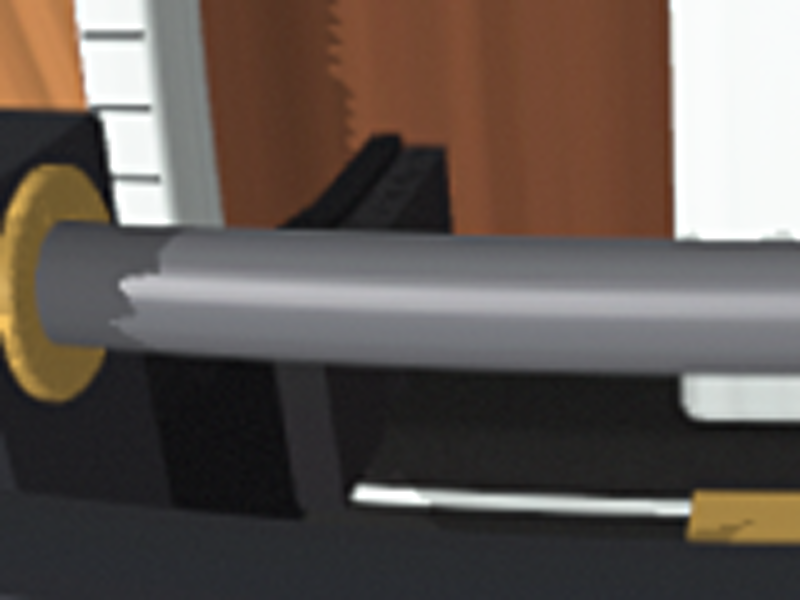

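The foot line shows at crop (355,494) to (680,510). The pointer is still hidden behind the gripper. I'll do a numeric check, then squeeze while holding.

```bash
python3 - <<'E'
from h import *
z=np.load("w6.npz"); c={k:z[k] for k in("fovy","cx","cy","xyz","attitude")}
ax=np.array([-.3156,-.9489,0]); O=np.array([.5873,.0367,0])
for x,y in((355,494),(500,501),(680,510)):
    print(1e3*(onz(c,(x+.5)/5-.5+90,(y+.5)/5-.5+190,.082,True)-O)@ax)
E
python3 -m crank '[{"dx":0,"dy":0,"dz":0,"spin":0},{"dx":0,"dy":0,"dz":0,"spin":0},{"dx":0,"dy":0,"dz":0,"spin":0},{"dx":0,"dy":0,"dz":0,"spin":0},{"dx":0,"dy":0,"dz":0,"spin":0},{"dx":0,"dy":0,"dz":0,"spin":0},{"dx":0,"dy":0,"dz":0,"spin":0},{"dx":0,"dy":0,"dz":0,"spin":0}]' 1 15; python3 -c "from h import *;rp()"
```

```text
55.73205285904035
55.55338202434763
55.91571732736539
clock: 10.3
position: [0.5789, 0.0008, 0.0648]
tool_rot: [-3.141, 0.0, 1.25]
wrist_force: [-1.8, 4.8, 1.0]
finger_gap: 0.301
finger_force: 16.2
t 10.30 rig mm x 36.73 y 3.39 z 64.8 Fx -4.02 Fy -3.20 Fz 1.00 gap 0.301 ff 16.24 yaw 1.2501
```

The line is at 55.7 and the pointer at 55.8. The fingers closed to 26.2 mm, so the lever is shut on the leg. I'll do one numeric check that the leg and lever hold.

```bash
python3 -m crank '[{"dx":0,"dy":0,"dz":0,"spin":0},{"dx":0,"dy":0,"dz":0,"spin":0},{"dx":0,"dy":0,"dz":0,"spin":0},{"dx":0,"dy":0,"dz":0,"spin":0}]' >/dev/null; python3 - <<'E'
from h import *
rp(); c=optics.calibration("wrist"); p,d=optics.camera("wrist")
ax=np.array([-.3156,-.9489,0]); ay=np.array([.9489,-.3156,0]); O=np.array([.5873,.0367,0])
g=p.max(2).astype(float)
for col in(170,185,200,215):
    seg=g[278:300,col]; w=np.clip(seg-100,0,None)*(p[278:300,col].min(1)>90)
    if w.sum()>0: print("line",1e3*(onz(c,col,278+(w*np.arange(22)).sum()/w.sum(),.082,True)-O)@ax)
q=np.load("w6.npz")["p"]
for n,im in(("before",q),("after",p)):
    row=im[180:230:10,255:320].astype(int); hsv=cv2.cvtColor(im,cv2.COLOR_BGR2HSV)[180:230:10,255:320]
    for k,r in enumerate(hsv): 
        i=np.where((r[:,1]<45)&(r[:,2]<150))[0]+255; print(n,180+10*k,i.min() if len(i) else None,i.max() if len(i) else None)
E
```

```text
t 10.80 rig mm x 36.68 y 3.37 z 64.8 Fx -3.02 Fy -3.79 Fz 1.66 gap 0.304 ff 16.20 yaw 1.2501
before 180 277 290
before 190 281 293
before 200 285 297
before 210 288 300
before 220 292 303
after 180 268 282
after 190 268 281
after 200 267 281
after 210 262 280
after 220 262 319
```

```bash
python3 -c "from rig import order; print(order.close_job())"
```

```text
the job is handed in; nothing more can be done
None
```

I drew the leg out to the pointer and held it there with the lever open. I then squeezed the lever shut and handed in the job with the arm still gripping. Before the squeeze the foot line measured about 0.1 mm from the pointer, with the pointer's position taken from an earlier view because the gripper hid it; afterwards I confirmed only that the tool hadn't moved and the lever lay along the leg.

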